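Close the sample desiccator with its keyed lid

TASK

Stand the small clear bottle with the black cap upright in the open white desiccator pot and let go of it. Then lay the blue lid squarely on the pot with its red key resting on top of the rim about a thumb's width to either side of the notch, turn the lid on the rim until the key drops into the notch, and leave the lid sitting flush all round. Leave the two taller brown bottles standing where they are.

Things in the scene. Friction and masses are not known exactly. Their poses are not given: they have to be found in the camera images.
- pot: White round open desiccator pot, fixed to the worktop. Outer diameter 148 mm (rim lip 158), inner 136; flat rim top 92 mm high, radius 68 to 79 mm. Inside, a flat plate 14 mm above the worktop. The rim has one notch, 18 mm wide, 12 deep, cut through the lip in the pot's -x direction, with a red floor and a red stripe below it. Origin: centre of the underside, z up.
- notch (a point): Middle of the mouth of the notch, level with the rim top, 73.5 mm from the pot's axis in the pot's -x direction. The key enters with about 0.04 rad of play when the lid's x axis points the same way as the pot's.
- lid: Blue lid, 0.25 to 0.5 kg, loose, lying right way up. Origin: centre of its underside, z up. Bevelled plug 131 mm across, 0 to 12 mm up (2.5 mm play all round in the pot's mouth); flange 162 mm across, 12 to 20 mm up; black bar on top. One red key under the flange in the lid's -x direction. Seated, its origin is 80 mm above the pot's; held level with the key on the rim, 87 mm.
- key (a point): Centre of the underside of the lid's red key: 73.5 mm from the lid's axis in the lid's -x direction, 5 mm above the lid's origin. The key is 12 mm wide, reaches 7 mm below the flange and sticks out past it as a red tab. Height above the pot's origin: 92 mm on the rim, 85 mm in the notch.
- grip (a point): Middle of the lid's black upright grip bar, on the lid's axis, 40 mm above its origin. The bar is 64 mm long along the lid's x, 14 mm thick along its y, and runs from 20 to 58 mm above the origin.
- sample: Small clear bottle with a black cap, 36 mm in diameter, 61 mm tall, under 0.1 kg; grip it below 52 mm. Origin: centre of its underside. Stands in a row along x with the two taller brown bottles, in any of the three places, 75 mm or more from centre to centre.
- brown_whitecap: Bystander: brown bottle with a white cap, 43 mm in diameter, 96 mm tall. Origin: centre of its underside.
- brown_blackcap: Bystander: brown bottle with a black cap, 42 mm in diameter, 93 mm tall. Origin: centre of its underside.
Things that resemble listed ones, but are neither listed nor needed, are in the scene too. What is shaped like the sample but orange or yellow is not meant.

How it is judged:
On the way, in this order (a step that is already met when the one before it is completed fails the run):
1. the small black-capped bottle stands upright on the plate in the pot, let go (horizontal distance between sample and pot below 0.054 m and z of sample in the frame of pot between 0.008 and 0.018 m and angle between sample's own z axis and vertical below 0.1 rad and contact force between the fingers and sample below 0.1 N), for 0.2 s.
2. the lid lies centred on the pot with its key resting on top of the rim, out of the notch (horizontal distance between lid and pot below 0.007 m and z of key in the frame of pot between 0.089 and 0.095 m and angle between lid's own z axis and vertical below 0.1 rad and contact force between lid and pot above 0.3 N), for 0.2 s.
At the end, for the whole second after the job is handed in: Bottle upright (within 0.1 rad) on the plate in the pot; lid centred within 5 mm, level within 0.02 rad, at rest, its origin under 82 mm and its key's underside under 87 mm above the pot's origin (key in the notch); both brown bottles upright within 0.1 rad (horizontal distance between sample and pot below 0.054 m and z of sample in the frame of pot between 0.008 and 0.018 m and angle between each of sample, brown_whitecap, brown_blackcap's own z axis and vertical below 0.1 rad and horizontal distance between lid and pot below 0.005 m and z of lid in the frame of pot below 0.082 m and z of key in the frame of pot below 0.087 m and angle between lid's own z axis and vertical below 0.02 rad and linear speed of lid below 0.02 m/s); the robot touches nothing.
It fails at once if a brown bottle is shifted by more than 30 mm (distance of any of brown_whitecap, brown_blackcap from where it was at the start of the episode above 0.03 m).
It also fails if it takes over 64 s, if anything falls off the work surface, if the arm or the gripper's body presses on something with over 40 N, if the wrist force passes 120 N, or if a joint passes its speed limit or range.

ROBOT

A 6-joint arm with a two-finger parallel gripper is mounted at the origin on a cart in front of the work surface, level with it; the furniture and walls round the work are solid. World frame = base frame: x ahead of the robot, y to its left, z up, the work surface at z = 0. Lengths are in m, angles in rad, forces in N, time in s.
With the tool pointing down it reaches from about 0.35 to 0.775 m from the base axis. Payload 5.5 kg.
Tool frame: the origin (TCP) lies at the very end of the fingers, on their centre line; the grasp point (between the pads) lies env.hold_point_z behind it (env.hold_point_z is the distance from the TCP to the grasp point, in m); z points along the fingers, y is the line along which they close (so a half turn about z gives the same grasp; the last joint's range is limited). The gripper opens to 85 mm and grips with 20 to 120 N. Pads are 22 mm wide; open, the fingers measure 114 mm over their backs; the gripper's body (76 mm by 85 mm) begins 54 mm behind the grasp point. The pads swing forward as they close: fully open they stand 13 mm farther back than shut.
Start: joints at [1.185, 0.313, 0.046, 1.304, 0, 1.431], TCP at [0.14, 0.558, 0.231] pointing down, gripper open.
Joint ranges: [-2.76, 2.76], [-0.86, 1.69], [-1.03, 1.26], [-2.2, 2.34], [-1.47, 1.5], [-3.14, 3.14]. Speed limits (rad/s): [2.57, 2.57, 3.14, 3.14, 3.14, 3.14].

INTERFACE

Orientations are given as a unit quaternion [w, x, y, z].
In Python, from workcell import env gives the robot as it stands.
- The arm moves only by the tool carry_out, never from a script. Its argument "steps" is a list of rows, each a list of 3 entries, a list of its own where there are three numbers: the turn, a rotation vector about the tool's x, y, z in degrees, then the shift along the tool's x, y, z in cm, then the closure in counts, from 0 (fully open) to 255 (shut). A call has exactly 8 rows; each row is the pose to reach, as a shift and turn from the pose commanded when the call began, along the tool's axes at that moment; what a row does not reach only later rows make up. A row lasts 1/8 s, in which the tool goes at most 62.5 mm and 10.7 degrees, less where a joint would pass 70% of its speed; a pose out of reach is approached as far as the arm can. A call with a gripper value outside its range is refused whole. The fingers move at their own pace and stop on an object; "force" is the grip in N (left out, the last holds). Time passes only in rows, so rows that repeat a pose let the fingers close, or fill a call up. It gives the time, the measured TCP pose, the force, the opening and the grip force at its end, in the units of the state.
- env.get_state(): the state, without advancing time (a new reading comes with each control period).
- env.read_camera(name): name is "scene" or "top"; returns (picture, depth): 480x640x3 uint8, red, green, blue; 480x640 float32, m along the optical axis (not along the pixel's ray), 0 where there is no reading.
- env.get_calibration(name): a dict with "fx", "fy", "cx", "cy" (pixels), "origin" and "orientation" of the camera in the world. Camera axes: x right, y up, looking along -z (the intrinsics and any distortion apply to the point x, -y, -z); pixel columns grow to the right and rows downward; lengths in m; the calibration is good to about 2 mm. A picture is of the moment at which its call begins. get_calibration takes no time and is no camera call.
- env.hand_in(): hands the job in; it is judged then, once.
The state is a dict: "clock": time; "joint_pos": joint angles; "qvel": joint speeds; "tau": joint torques, N m; "tcp_pos": TCP position; "orientation": TCP orientation; "wrist_force": force on the tool from outside, world axes, zero at the start; "ft_torque": the same for the moment, N m; "finger_gap": finger opening in m; "grip_force": force on a finger pad.
Only numpy, scipy, OpenCV 4.12 (cv2) and the standard library are available. Lean on these libraries where they do the work, as an engineer would, in place of code of your own. Each camera call takes 0.05 s, during which the arm holds its last target. There are 200 camera calls.

## Working session

There is one attempt and no reset: what is moved stays moved. The work goes in short steps, Python scripts to look and compute and a tool call to move; the robot and the scene stay as the last step left them, time stands still between calls to the robot, and variables do not carry over. Pictures are saved under pics/ and viewed, at most 10 in all, crops included, and the job is handed in when it is done.

Besides the shell and the picture viewer there is one more tool, called after "Emit:" in YAML: its name, and indented under it one key for each argument. carry_out: Moves the arm, as the interface text tells. Its arguments: {"type":"object","properties":{"steps":{"type":"array","items":{"type":"array"}},"force":{"type":"number"}},"required":["steps"]}

```bash
mkdir -p pics
cat > h.py <<'E'
import numpy as np, cv2
from scipy.spatial.transform import Rotation as R
from workcell import env
def rot(q): return R.from_quat([q[1],q[2],q[3],q[0]])
def cloud(name,d):
    c=env.get_calibration(name); v,u=np.mgrid[:480,:640]
    p=np.stack([(u-c['cx'])/c['fx']*d,-(v-c['cy'])/c['fy']*d,-d],-1)
    return p@rot(c['orientation']).as_matrix().T+np.array(c['origin'])
def look(tag):
    o={}
    for n in('scene','top'):
        im,d=env.read_camera(n); cv2.imwrite(f'pics/{tag}_{n}.png',im[...,::-1]); np.save(f'pics/{tag}_{n}.npy',d); o[n]=(im,d,cloud(n,d))
    return o
E
python3 - <<'E'
from h import *
o=look('a')
for n in('scene','top'):
    print(n,env.get_calibration(n))
a=np.hstack([o['scene'][0],o['top'][0]])
print(env.hold_point_z,env.get_state())
E
```

```text
scene {'fx': 597.4073359129546, 'fy': 597.4073359129546, 'cx': 323.56781856504097, 'cy': 239.86641707444883, 'origin': array([ 0.02491232, -0.66254251,  0.8379272 ]), 'orientation': array([ 0.86744395,  0.4233974 , -0.11997156, -0.23212595])}
top {'fx': 620.3925363956049, 'fy': 620.3925363956049, 'cx': 327.36484208498644, 'cy': 234.5876894034344, 'origin': array([0.47563236, 0.17461769, 1.16912406]), 'orientation': array([-0.70241662, -0.0207688 ,  0.01246226,  0.71135381])}
0.0187 {'clock': 0.1, 'joint_pos': array([1.18539072e+00, 3.13919424e-01, 4.50625283e-02, 1.30362418e+00,
       1.68469370e-05, 1.43122737e+00]), 'qvel': array([-1.11983886e-03, -2.58795435e-04,  2.65682533e-03,  6.04027333e-04,
       -2.27698607e-03, -9.09649071e-05]), 'tau': array([ 3.61070473e-03, -4.81725383e+01,  2.99243778e+01,  1.27385659e-02,
       -7.50637423e-05,  2.35513829e-05]), 'tcp_pos': array([0.13974153, 0.5572665 , 0.23048911]), 'orientation': array([-2.26717147e-04,  1.22608997e-01,  9.92454696e-01, -8.11335271e-04]), 'wrist_force': array([-0.55192536,  0.30670264,  0.43859168]), 'ft_torque': array([-0.0624053 ,  0.00296699, -0.00655336]), 'grip_force': 0.0, 'finger_gap': 0.08546860042806809}
```

View pics/a_top.png

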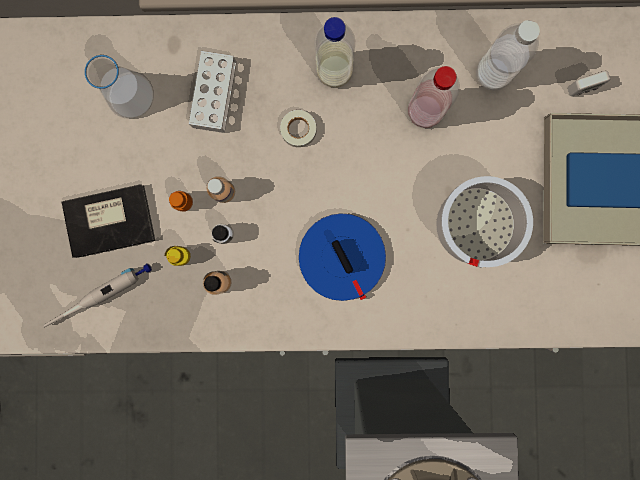

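View pics/a_scene.png

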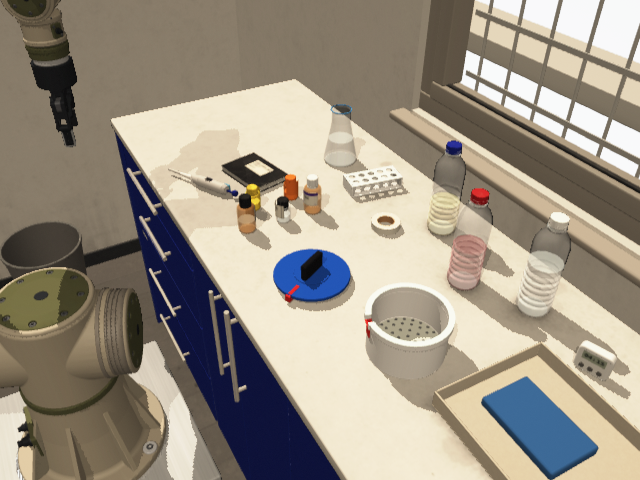

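Top view, with image up = +x and left = +y: 
- **Row of bottles:** the white-capped brown bottle is at (219,188), the small clear black-capped one at (222,233) and the black-capped brown one at (216,282). Orange (180,200) and yellow (178,255) are decoys.
- **Lid:** centre (343,257), key at (362,297).
- **Pot:** centre (487,222), notch at (474,262).

The sample is (222,233), because it is clear and short. I'll confirm it in a crop.

```bash
cat >> h.py <<'E'
def ray(n,u,v,z):
    c=env.get_calibration(n); d=rot(c['orientation']).apply([(u-c['cx'])/c['fx'],-(v-c['cy'])/c['fy'],-1]); o=np.array(c['origin'])
    return o+d*(z-o[2])/d[2]
def cen(m):
    n,l,s,c=cv2.connectedComponentsWithStats(m.astype(np.uint8)); i=1+np.argmax(s[1:,4]); return c[i],s[i]
def circ(P,m):
    p=P[m][:,:2]; h=cv2.convexHull(p.astype(np.float32)); c,r=cv2.minEnclosingCircle(h); return np.array(c),r
E
python3 - <<'E'
from h import *
im=cv2.imread('pics/a_top.png'); hsv=cv2.cvtColor(im,cv2.COLOR_BGR2HSV)
d=np.load('pics/a_top.npy'); P=cloud('top',d); v,u=np.mgrid[:480,:640]
box=lambda a,b,c,e:(u>=a)&(u<b)&(v>=c)&(v<e)
H,S,V=hsv[...,0],hsv[...,1],hsv[...,2]
# pot rim
m=box(425,545,160,285)&(P[...,2]>.085)&(P[...,2]<.1); pc,pr=circ(P,m); print('pot',pc,pr,np.median(P[m][:,2]))
red=((H<6)|(H>174))&(S>150)&(V>90)
c,s=cen(red&box(440,540,240,290)); n=ray('top',*c,.085); print('notch',c,s,n, 'az',np.arctan2(*(pc-n[:2])[::-1]))
# lid
m=box(285,405,200,315)&(H>100)&(H<125)&(S>150)&(P[...,2]>.005); lc,lr=circ(P,m);print('lid',lc,lr,np.median(P[m][:,2]))
c,s=cv2.minEnclosingCircle(cv2.convexHull(np.argwhere(m)[:,::-1].astype(np.int32))); print('px circ',c,s,ray('top',*c,.02))
m=red&box(285,405,260,315); c,s=cen(m); k=ray('top',*c,.02); print('key',c,s,k,'az',np.arctan2(*(lc-k[:2])[::-1]))
m=box(300,385,225,285)&(P[...,2]>.048); g=P[m]; gm=g.mean(0); w=np.linalg.svd((g-gm)[:,:2],full_matrices=0)[2][0]; print('bar',gm,'az',np.arctan2(w[1],w[0]),m.sum(),np.ptp((g-gm)[:,:2]@w))
for nm,b,zz in(('white',(200,240,170,205),.096),('sample',(205,240,218,250),.061),('bblack',(198,235,265,300),.093),('yel',(160,195,240,270),.061)):
    m=box(*b)&(abs(P[...,2]-zz)<.01); c,s=cen(m); print(nm,c,s,ray('top',*c,zz),np.median(P[m][:,2]))
cr=lambda a,b,c,e:cv2.resize(a[c:e,b[0]:b[1]],(400,400))
sc=cv2.imread('pics/a_scene.png')
cv2.imwrite('pics/crop1.png',np.hstack([cv2.resize(im[165:305,150:290],(400,400)),cv2.resize(sc[160:250,225:335],(400,327)).copy() if 0 else cv2.resize(sc[160:270,225:335],(400,400))]))
E
```

```text
pot [ 0.54579514 -0.09046709] 0.07988649606704712 0.09170255654904624
notch [473.390625 261.6875  ] [468 258  11   9  64] [ 0.47619002 -0.0666058   0.085     ] az -0.33025454372461566
lid [0.48876092 0.16158369] 0.0804792121052742 0.020251368021063643
px circ (341.64093017578125, 256.6924743652344) 43.392189025878906 [0.48847282 0.16187071 0.02      ]
key [357.59016393 287.31147541] [353 280  10  15  61] [0.43162031 0.13319627 0.02      ] az 0.4610838676628467
bar [0.48830803 0.16304196 0.15121119] az 0.4237600148386177 295 0.06354900430363528
white [214.95959596 185.60606061] [207 178  17  16 198] [0.61413481 0.38167283 0.096     ] 0.09579866308114349
sample [219.40641711 232.31550802] [212 225  16  16 187] [0.53441464 0.38076165 0.061     ] 0.060522983651541296
bblack [211.42783505 283.07216495] [204 276  17  15 194] [0.44476176 0.38904219 0.093     ] 0.09268869035160077
yel [173.95675676 255.31891892] [167 248  16  15 185] [0.49422449 0.46249513 0.061     ] 0.0601005344182961
```

View pics/crop1.png

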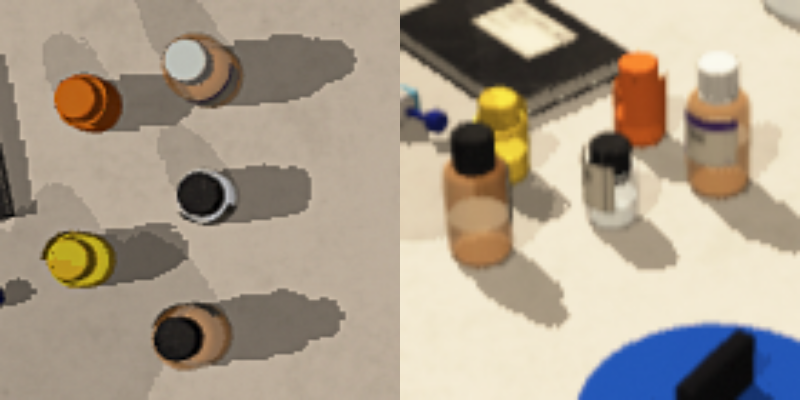

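The crop confirms it: the clear black-capped bottle in the middle of the row at (222,233) is the sample, and its cap height measures 60.5 mm against 61 mm given. The pot rim measures z 91.7 mm and radius 79.9 mm, and the lid radius is 80.5 mm, so all of these agree with the given sizes.

```bash
cat >> h.py <<'E'
def go(*targets):
    "targets (x,y,z,psi_deg of tool y); prints turn [deg], shift [cm] from the present pose"
    s=env.get_state(); r=rot(s['orientation'])
    for x,y,z,psi in targets:
        p=np.radians(psi); Y=[np.cos(p),np.sin(p),0]; Z=[0,0,-1]; X=np.cross(Y,Z)
        t=R.from_matrix(np.stack([X,Y,Z],1)); 
        print((r.inv()*t).as_rotvec(degrees=True).round(1),(r.inv().apply(np.array([x,y,z])-s['tcp_pos'])*100).round(2))
E
python3 - <<'E'
from h import *
go((.534,.381,.2,90),(.534,.381,.016,90))
d=np.load('pics/a_top.npy'); P=cloud('top',d); v,u=np.mgrid[:480,:640]
m=(u>300)&(u<385)&(v>225)&(v<285)&(P[...,2]>.048)&(P[...,2]<.07); g=P[m]; lo,hi=g.min(0),g.max(0)
rc=cv2.minAreaRect(g[:,:2].astype(np.float32)*1000); print('bar',g.mean(0),rc)
E
```

```text
[ -0.1  -0.  -14.1] [-42.53  -7.5    3.05]
[ -0.1  -0.  -14.1] [-42.54  -7.47  21.45]
bar [0.4894817  0.16197013 0.05696   ] ((488.88702392578125, 161.81930541992188), (63.52595520019531, 13.694637298583984), 25.845848083496094)
```

Emit:
carry_out:
  steps:
    - [[0, 0, -3], [-5, -1, 0.5], 70]
    - [[0, 0, -6], [-11, -2, 1], 70]
    - [[0, 0, -9], [-17, -3, 1.5], 70]
    - [[0, 0, -12], [-23, -4, 2], 70]
    - [[0, 0, -14], [-29, -5, 2.5], 70]
    - [[0, 0, -14], [-35, -6.3, 3], 70]
    - [[0, 0, -14], [-40, -7.2, 3], 70]
    - [[0, 0, -14], [-42.5, -7.5, 3], 70]
  force: 30

```text
clock: 1.1
tcp_pos: [0.5363, 0.3796, 0.2002]
orientation: [-0.0, 0.002, 1.0, -0.0]
wrist_force: [-0.2, 0.9, 0.4]
finger_gap: 0.0619
grip_force: 0.0
```

Run:
```python
from h import *
go((.534,.381,.2,90),(.534,.381,.016,90))
s=env.get_state();print(s['tcp_pos'],s['finger_gap'],s['joint_pos'],s['clock'])
```

```text
[-0.  -0.1 -0.3] [0.23 0.14 0.02]
[-0.  -0.1 -0.3] [ 0.21  0.16 18.42]
[0.53625071 0.37956534 0.20017953] 0.061914843047350905 [ 4.93980949e-01  4.86599957e-01  2.28808834e-01  1.31413454e+00
 -2.19408810e-04  4.98469513e-01] 1.1
```

Emit:
carry_out:
  steps:
    - [[0, 0, 0], [0.2, 0.15, 4], 70]
    - [[0, 0, 0], [0.2, 0.15, 8], 70]
    - [[0, 0, 0], [0.2, 0.15, 12], 70]
    - [[0, 0, 0], [0.2, 0.15, 15], 70]
    - [[0, 0, 0], [0.2, 0.15, 17], 70]
    - [[0, 0, 0], [0.2, 0.15, 18.4], 70]
    - [[0, 0, 0], [0.2, 0.15, 18.4], 70]
    - [[0, 0, 0], [0.2, 0.15, 18.4], 70]

```text
clock: 2.1
tcp_pos: [0.5325, 0.3835, 0.0182]
orientation: [0.001, 0.001, 1.0, 0.0]
wrist_force: [0.7, 0.1, 0.4]
finger_gap: 0.0621
grip_force: 0.0
```

Run:
```python
from h import *
s=env.get_state();print(s['tcp_pos'])
o=look('b')
im=o['scene'][0][150:270,215:345]; t=o['top'][0][165:305,150:290]
cv2.imwrite('pics/crop2.png',np.hstack([cv2.resize(im,(433,400)),cv2.resize(t,(360,400))])[...,::-1])
```

```text
[0.53250958 0.38347427 0.01819918]
```

View pics/crop2.png

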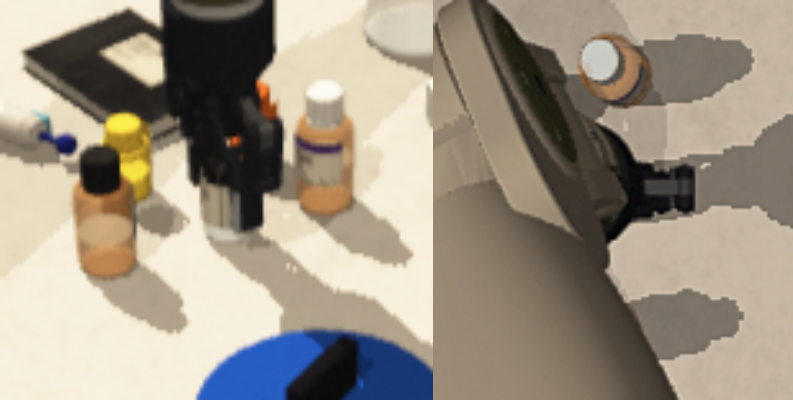

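The fingers straddle the clear bottle and the neighbours are untouched. Next I close and lift.

Emit:
carry_out:
  steps:
    - [[0, 0, 0], [0, -0.2, 0.1], 90]
    - [[0, 0, 0], [0, -0.2, 0.1], 120]
    - [[0, 0, 0], [0, -0.2, 0.1], 160]
    - [[0, 0, 0], [0, -0.2, 0.1], 170]
    - [[0, 0, 0], [0, -0.2, 0.1], 170]
    - [[0, 0, 0], [0, -0.2, -1], 170]
    - [[0, 0, 0], [0, -0.2, -4], 170]
    - [[0, 0, 0], [0, -0.2, -8], 170]
  force: 30

```text
clock: 3.2
tcp_pos: [0.5309, 0.3807, 0.0971]
orientation: [-0.001, 0.001, 1.0, -0.001]
wrist_force: [0.3, 1.1, -0.5]
finger_gap: 0.0341
grip_force: 30.0
```

Run:
```python
from h import *
s=env.get_state();print(s['tcp_pos'],s['joint_pos'])
go((.532,.381,.2,90),(.546,-.09,.2,90),(.546,-.09,.2,45))
```

```text
[0.53085229 0.38070149 0.09709493] [4.99209738e-01 5.29439269e-01 4.13591914e-02 1.08567524e+00
 3.50474239e-04 5.00583502e-01]
[-0.1 -0.2 -0.1] [ -0.09   0.02 -10.29]
[-0.1 -0.2 -0.1] [ -1.55 -47.08 -10.24]
[-0.1 -0.1 44.9] [ -1.55 -47.08 -10.24]
```

Emit:
carry_out:
  steps:
    - [[0, 0, 0], [0, -1, -5], 170]
    - [[0, 0, 0], [0, -6, -8], 170]
    - [[0, 0, 0], [0, -12, -9], 170]
    - [[0, 0, 0], [0, -18, -9], 170]
    - [[0, 0, 0], [-0.5, -24, -9], 170]
    - [[0, 0, 0], [-0.8, -30, -9], 170]
    - [[0, 0, 0], [-1.2, -36, -9], 170]
    - [[0, 0, 0], [-1.5, -41, -9], 170]

```text
clock: 4.2
tcp_pos: [0.5462, -0.031, 0.1878]
orientation: [0.0, 0.001, 1.0, 0.0]
wrist_force: [0.6, -0.0, -0.6]
finger_gap: 0.034
grip_force: 30.1
```

Run:
```python
from h import *
s=env.get_state();print(s['tcp_pos'],s['joint_pos'])
go((.546,-.09,.13,90),(.546,-.09,.034,90))
```

```text
[ 0.54619477 -0.03100075  0.18779316] [-2.03626296e-01  2.75148035e-01 -1.13455200e-01  1.18157048e+00
  3.07605366e-04 -2.01412165e-01]
[ 0.   0.  -0.1] [ 0.01 -5.9   5.78]
[ 0.   0.  -0.1] [ 0.02 -5.9  15.38]
```

Emit:
carry_out:
  steps:
    - [[0, 0, 0], [0, -4, 0], 170]
    - [[0, 0, 0], [0, -5.9, 0], 170]
    - [[0, 0, 0], [0, -5.9, 2], 170]
    - [[0, 0, 0], [0, -5.9, 5.5], 170]
    - [[0, 0, 0], [0, -5.9, 9], 170]
    - [[0, 0, 0], [0, -5.9, 12], 170]
    - [[0, 0, 0], [0, -5.9, 14], 170]
    - [[0, 0, 0], [0, -5.9, 14], 170]

```text
clock: 5.2
tcp_pos: [0.5447, -0.0866, 0.0458]
orientation: [-0.002, 0.0, 1.0, 0.001]
wrist_force: [-0.5, 0.7, -0.4]
finger_gap: 0.034
grip_force: 30.1
```

Run:
```python
from h import *
go((.546,-.09,.034,90))
o=look('c'); cv2.imwrite('pics/crop3.png',np.hstack([cv2.resize(o['scene'][0][250:400,330:480],(400,400)),cv2.resize(o['top'][0][150:290,420:560],(400,400))])[...,::-1])
```

```text
[ 0.1 -0.2 -0. ] [-0.13 -0.34  1.18]
```

View pics/crop3.png

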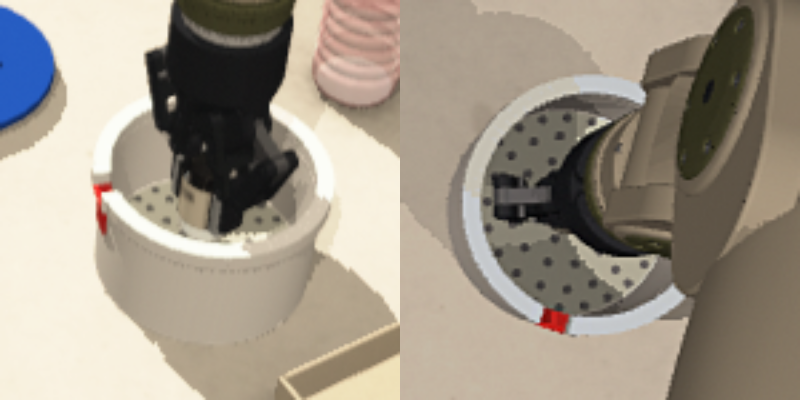

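The bottle hangs inside the pot, clear of the walls. I'll set it down and let go.

Emit:
carry_out:
  steps:
    - [[0, 0, 0], [-0.1, -0.3, 0.8], 170]
    - [[0, 0, 0], [-0.1, -0.3, 1.1], 170]
    - [[0, 0, 0], [-0.1, -0.3, 1.3], 170]
    - [[0, 0, 0], [-0.1, -0.3, 1.4], 170]
    - [[0, 0, 0], [-0.1, -0.3, 1.5], 170]
    - [[0, 0, 0], [-0.1, -0.3, 1.5], 170]
    - [[0, 0, 0], [-0.1, -0.3, 1.5], 170]
    - [[0, 0, 0], [-0.1, -0.3, 1.5], 170]

```text
clock: 6.3
tcp_pos: [0.5473, -0.0909, 0.0323]
orientation: [0.0, 0.001, 1.0, 0.0]
wrist_force: [0.5, 0.0, 0.2]
finger_gap: 0.034
grip_force: 30.1
```

Emit:
carry_out:
  steps:
    - [[0, 0, 0], [0, 0, 0.1], 170]
    - [[0, 0, 0], [0, 0, 0.15], 170]
    - [[0, 0, 0], [0, 0, 0.15], 150]
    - [[0, 0, 0], [0, 0, 0.15], 130]
    - [[0, 0, 0], [0, 0, 0.15], 110]
    - [[0, 0, 0], [0, 0, 0.15], 90]
    - [[0, 0, 0], [0, 0, 0.15], 75]
    - [[0, 0, 0], [0, 0, 0.15], 75]

```text
clock: 7.3
tcp_pos: [0.5472, -0.0909, 0.0308]
orientation: [-0.0, 0.001, 1.0, 0.0]
wrist_force: [-0.4, 0.4, -1.2]
finger_gap: 0.0601
grip_force: 0.0
```

Emit:
carry_out:
  steps:
    - [[0, 0, 0], [0, 0, 0], 75]
    - [[0, 0, 0], [0, 0, -1], 75]
    - [[0, 0, 0], [0, 0, -3], 75]
    - [[0, 0, 0], [0, 0, -6], 75]
    - [[0, 0, 0], [0, 0, -10], 75]
    - [[0, 0, 0], [0, 0, -14], 75]
    - [[0, 0, 0], [0, 2, -16], 75]
    - [[0, 0, 0], [0, 7, -16], 75]

```text
clock: 8.3
tcp_pos: [0.5493, -0.022, 0.194]
orientation: [0.003, 0.003, 1.0, -0.001]
wrist_force: [1.2, -0.3, -0.5]
finger_gap: 0.0599
grip_force: 0.0
```

Run:
```python
from h import *
print(env.get_state()['joint_pos'])
psi=np.degrees(.451)+90
go((.489,.162,.2,psi),(.489,.162,.12,psi))
```

```text
[-1.86048466e-01  2.72873224e-01 -1.01088989e-01  1.19091530e+00
 -2.20573760e-04 -1.80871251e-01]
[ -0.1   0.3 -26.1] [ 6.12 18.37 -0.66]
[ -0.1   0.3 -26.1] [ 6.16 18.38  7.34]
```

Emit:
carry_out:
  steps:
    - [[0, 0, -5], [2, 5, 0], 75]
    - [[0, 0, -10], [4, 10, 0], 75]
    - [[0, 0, -15], [5.5, 15, 0], 75]
    - [[0, 0, -20], [6.1, 18.4, 0], 110]
    - [[0, 0, -26], [6.1, 18.4, 2], 110]
    - [[0, 0, -26], [6.1, 18.4, 5], 110]
    - [[0, 0, -26], [6.1, 18.4, 7.3], 110]
    - [[0, 0, -26], [6.1, 18.4, 7.3], 110]

```text
clock: 9.3
tcp_pos: [0.4852, 0.163, 0.1169]
orientation: [-0.002, -0.224, 0.975, 0.0]
wrist_force: [0.6, -0.1, 0.5]
finger_gap: 0.0483
grip_force: 0.0
```

Run:
```python
from h import *
s=env.get_state();print(s['joint_pos'],s['finger_gap'],s['tcp_pos'])
psi=np.degrees(.451)+90
go((.489,.162,.026,psi))
o=look('d'); P=o['top'][2]; 
m=(np.hypot(P[...,0]-.546,P[...,1]+.0905)<.062)&(P[...,2]<.1)&(P[...,2]>.05); 
if m.any():print('cap',P[m][P[m][:,2]>.065].mean(0),P[m][:,2].max(),m.sum())
cv2.imwrite('pics/crop4.png',np.hstack([cv2.resize(o['scene'][0][220:400,260:480],(400,327)),cv2.resize(o['top'][0][150:310,280:560],(400,327))])[...,::-1])
```

```text
[ 1.67080184e-01  2.60095137e-01 -3.16692254e-01  9.97156667e-01
  5.55447228e-05 -2.85379463e-01] 0.04832010260692109 [0.48518146 0.16297373 0.11685345]
[ 0.1 -0.2  0.1] [-0.33 -0.26  9.08]
cap [ 0.54929021 -0.08970896  0.07399808] 0.07953247553119325 332
```

View pics/crop4.png

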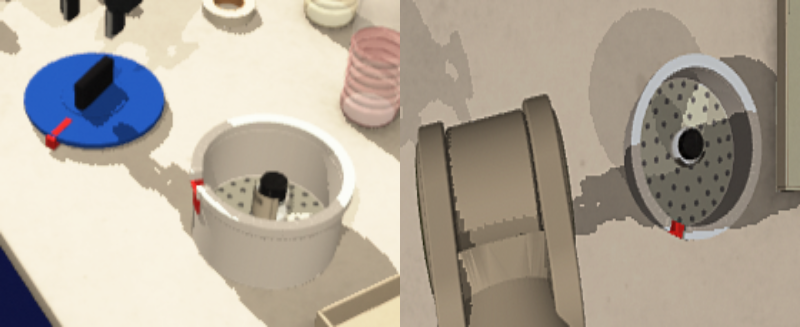

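The bottle stands upright at the middle of the plate, with its cap near z 0.075 as expected. Next is the lid: descend and grip the bar.

Emit:
carry_out:
  steps:
    - [[0, 0, 0], [-0.3, -0.25, 3], 110]
    - [[0, 0, 0], [-0.3, -0.25, 6], 110]
    - [[0, 0, 0], [-0.3, -0.25, 8], 110]
    - [[0, 0, 0], [-0.3, -0.25, 9], 110]
    - [[0, 0, 0], [-0.3, -0.25, 9], 110]
    - [[0, 0, 0], [-0.3, -0.25, 9], 170]
    - [[0, 0, 0], [-0.3, -0.25, 9], 200]
    - [[0, 0, 0], [-0.3, -0.25, 9], 240]
  force: 80

```text
clock: 10.4
tcp_pos: [0.4911, 0.1626, 0.0289]
orientation: [0.001, -0.224, 0.975, 0.0]
wrist_force: [-0.8, 1.1, 6.1]
finger_gap: 0.0128
grip_force: 78.9
```

Emit:
carry_out:
  steps:
    - [[0, 0, 0], [0, 0, 0], 240]
    - [[0, 0, 0], [0, 0, 0], 240]
    - [[0, 0, 0], [0, 0, -1], 240]
    - [[0, 0, 0], [0, 0, -3], 240]
    - [[0, 0, 0], [0, 0, -7], 240]
    - [[0, 0, 0], [0, 0, -11], 240]
    - [[0, 0, 0], [0, 0, -14], 240]
    - [[0, 0, 0], [0, 0, -14], 240]

```text
clock: 11.4
tcp_pos: [0.4919, 0.1624, 0.17]
orientation: [0.002, -0.224, 0.975, -0.0]
wrist_force: [1.3, -0.6, -4.7]
finger_gap: 0.0127
grip_force: 78.6
```

Run:
```python
from h import *
s=env.get_state();print(s['joint_pos'],s['wrist_force'],s['tcp_pos'],rot(s['orientation']).as_matrix().round(4))
o=look('e'); im,d,P=o['scene']; hsv=cv2.cvtColor(im,cv2.COLOR_RGB2HSV)
z=s['tcp_pos'][2]
H,S,V=[hsv[...,i].astype(int) for i in range(3)]
m=(H>100)&(H<125)&(S>150)&(d>0)&(abs(P[...,2]-(z-.006))<.03)&(np.hypot(P[...,0]-.49,P[...,1]-.16)<.1)
p=P[m]; A=np.c_[p[:,:2]-p[:,:2].mean(0),np.ones(len(p))]; a,_,_,_=np.linalg.lstsq(A,p[:,2],rcond=None); r=p[:,2]-A@a; k=abs(r)<.004
a,_,_,_=np.linalg.lstsq(A[k],p[k,2],rcond=None); print('tilt',a,m.sum(),k.sum(),'circ',cv2.minEnclosingCircle(p[k][:,:2].astype(np.float32)))
red=((H<6)|(H>174))&(S>150)&(V>80)&(d>0)&(np.hypot(P[...,0]-.49,P[...,1]-.16)<.1); print('red',P[red].mean(0),red.sum())
psi=np.degrees(.451)+90
```

```text
[ 1.63924867e-01  2.27027382e-01 -2.22013490e-01  1.11708820e+00
 -5.69109914e-05 -2.88397339e-01] [ 1.29843578 -0.59488893 -4.71879232] [0.49188775 0.16243242 0.17002337] [[-8.994e-01 -4.371e-01  4.600e-03]
 [-4.371e-01  8.994e-01  7.000e-04]
 [-4.500e-03 -1.400e-03 -1.000e+00]]
tilt [0.00476077 0.00349187 0.1624681 ] 2630 2541 circ ((0.486664354801178, 0.1572858840227127), 0.0807056725025177)
red [0.41968265 0.12489317 0.15871118] 78
```

View pics/e_scene.png

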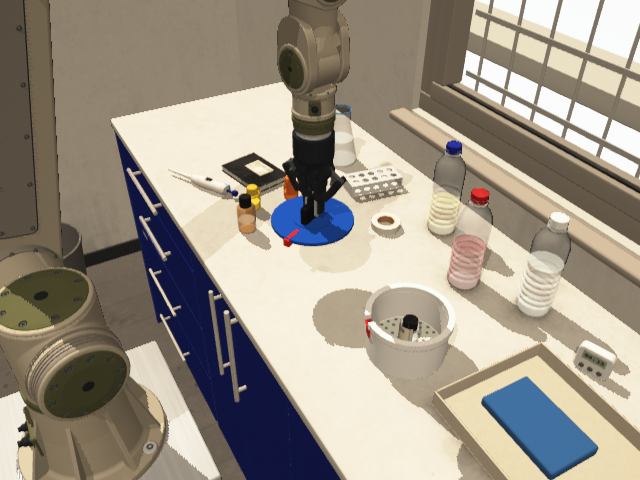

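The lid is held level (tilt about 0.005 rad) and its key azimuth matches the tool. The bottle is upright in the pot. I'll carry the lid over the pot with its azimuth about 17° off the notch.

```bash
cat >> h.py <<'E'
def hsvm(im):
    h=cv2.cvtColor(im,cv2.COLOR_RGB2HSV).astype(int); return h[...,0],h[...,1],h[...,2]
def rim(P,c=(.546,-.09),z=.0915):
    m=(abs(P[...,2]-z)<.004)&(abs(np.hypot(P[...,0]-c[0],P[...,1]-c[1])-.0735)<.014); return circ(P,m)
def lidc(im,P,c,z):
    H,S,V=hsvm(im); m=(H>100)&(H<125)&(S>150)&(abs(P[...,2]-z)<.006)&(np.hypot(P[...,0]-c[0],P[...,1]-c[1])<.1)
    return circ(P,m)
E
python3 - <<'E'
from h import *
for t in('a','e'):
  for n in('scene','top'):
    im=cv2.imread(f'pics/{t}_{n}.png')[...,::-1].copy(); P=cloud(n,np.load(f'pics/{t}_{n}.npy'))
    print(t,n,'rim',rim(P)); 
    print('  lid',lidc(im,P,(.489,.162),.02 if t=='a' else .1625)) 
    H,S,V=hsvm(im); m=((H<6)|(H>174))&(S>150)&(V>80)&(abs(np.hypot(P[...,0]-.546,P[...,1]+.09)-.0735)<.02)
    c=rim(P)[0]; q=P[m]; a=q[:,:2].mean(0)-c; print('  notch az',np.degrees(np.arctan2(-a[1],-a[0])),m.sum(),q[:,2].min(),q[:,2].max())
psi=-1.4+90
go((.49,.16,.2,psi),(.546,-.0905,.17,psi))
E
```

```text
a scene rim (array([ 0.5440045 , -0.09229137]), 0.0823146402835846)
  lid (array([0.48530173, 0.15770938]), 0.08157213032245636)
  notch az -18.988158585242125 49 0.05310380737417142 0.08596698751013665
a top rim (array([ 0.54577416, -0.09049475]), 0.07988138496875763)
  lid (array([0.48876092, 0.16158369]), 0.0804792121052742)
  notch az -18.290103998468307 63 0.07666986340958393 0.08564788751959873
e scene rim (array([ 0.54270208, -0.09103305]), 0.0814337432384491)
  lid (array([0.48666435, 0.15728588]), 0.0807056725025177)
  notch az -18.909732133608415 55 0.053674920294193296 0.08563661824146862
e top rim (array([ 0.54599297, -0.0908593 ]), 0.080092653632164)Traceback (most recent call last):
  File "<stdin>", line 6, in <module>
  File "h.py", line 34, in lidc
    return circ(P,m)
  File "h.py", line 20, in circ
    p=P[m][:,:2]; h=cv2.convexHull(p.astype(np.float32)); c,r=cv2.minEnclosingCircle(h); return np.array(c),r
                                                              ~~~~~~~~~~~~~~~~~~~~~~^^^
cv2.error: OpenCV(4.12.0) /io/opencv/modules/imgproc/src/shapedescr.cpp:201: error: (-215:Assertion failed) count >= 0 && (depth == CV_32F || depth == CV_32S) in function 'minEnclosingCircle'
```

Run:
```python
from h import *
go((.49,.16,.2,88.3),(.547,-.0895,.17,88.3))
```

```text
[ 0.  -0.1 27.6] [ 0.07 -0.2  -3.32]
[ 0.  -0.1 27.6] [  5.84 -25.13  -0.32]
```

Emit:
carry_out:
  steps:
    - [[0, 0, 4], [0.5, -3, 0], 240]
    - [[0, 0, 9], [1.5, -7, 0], 240]
    - [[0, 0, 14], [2.5, -11, 0], 240]
    - [[0, 0, 19], [3.5, -15, 0], 240]
    - [[0, 0, 23], [4.5, -19, 0], 240]
    - [[0, 0, 26], [5.3, -22.5, 0], 240]
    - [[0, 0, 27.6], [5.8, -25.1, 0], 240]
    - [[0, 0, 27.6], [5.8, -25.1, 0], 240]

```text
clock: 12.5
tcp_pos: [0.5471, -0.0904, 0.1652]
orientation: [-0.002, 0.016, 1.0, 0.0]
wrist_force: [-0.9, 0.3, -4.5]
finger_gap: 0.0127
grip_force: 78.9
```

```bash
cat > m.py <<'E'
from h import *
import sys
s=env.get_state(); print(s['tcp_pos'],s['wrist_force'].round(1),rot(s['orientation']).as_matrix().round(4)[:2].tolist())
o=look(sys.argv[1]); im,d,P=o['scene']; z=s['tcp_pos'][2]-.0085
c,r=lidc(im,P,s['tcp_pos'],z); print('lid scene',c,r,'true est',c+[.0025,.0025], 'rel pot a-scene',c-[.5435,-.0918])
H,S,V=hsvm(im); m=(H>100)&(H<125)&(S>150)&(abs(P[...,2]-z)<.008)&(np.hypot(*(P[...,:2]-c).transpose(2,0,1))<.085)
p=P[m]; A=np.c_[p[:,:2]-c,np.ones(len(p))]; a=np.linalg.lstsq(A,p[:,2],rcond=None)[0]; print('plane',a)
red=((H<6)|(H>174))&(S>150)&(V>80)&(np.hypot(*(P[...,:2]-c).transpose(2,0,1))<.1)&(P[...,2]>z-.012); q=P[red].mean(0); print('key az',np.degrees(np.arctan2(*(c-q[:2])[::-1])),red.sum())
print(np.isin(1,1) and rim(P))
im2,d2,P2=o['top']
try: print('lid top',lidc(im2,P2,s['tcp_pos'],z))
except Exception: print('top hidden')
E
python3 m.py f
```

```text
[ 0.54706488 -0.09043901  0.1651586 ] [-0.9  0.3 -4.5] [[-0.9995, 0.0324, -0.0036], [0.0323, 0.9995, 0.0009]]
lid scene [ 0.54080898 -0.09278697] 0.0815141573548317 true est [ 0.54330898 -0.09028697] rel pot a-scene [-0.00269102 -0.00098697]
plane [-9.70311722e-05  5.85295049e-03  1.57684336e-01]
key az -1.889357760115906 95
(array([ 0.54302299, -0.09199348]), 0.08007470518350601)
lid top (array([ 0.54411501, -0.08759301]), 0.08071745932102203)
```

View pics/f_scene.png

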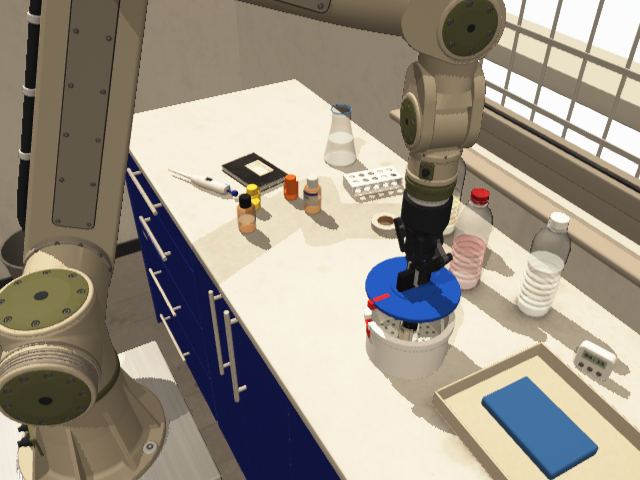

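The lid is over the pot with its key at (377,300), to the right of the notch. The lid sits about 2.3 mm too far toward -x, so I correct that, lower it and re-measure near the rim.

Emit:
carry_out:
  steps:
    - [[0, 0, 0], [-0.23, 0, 0.8], 240]
    - [[0, 0, 0], [-0.23, 0, 1.6], 240]
    - [[0, 0, 0], [-0.23, 0, 2.4], 240]
    - [[0, 0, 0], [-0.23, 0, 3], 240]
    - [[0, 0, 0], [-0.23, 0, 3.5], 240]
    - [[0, 0, 0], [-0.23, 0, 3.6], 240]
    - [[0, 0, 0], [-0.23, 0, 3.6], 240]
    - [[0, 0, 0], [-0.23, 0, 3.6], 240]

```text
clock: 13.6
tcp_pos: [0.5505, -0.0891, 0.1321]
orientation: [0.0, 0.015, 1.0, -0.0]
wrist_force: [-0.2, -0.5, -4.7]
finger_gap: 0.0127
grip_force: 78.9
```

```bash
python3 m.py g
```

```text
[ 0.5504797  -0.08907865  0.13210451] [-0.2 -0.5 -4.7] [[-0.9996, 0.0295, 0.0007], [0.0295, 0.9996, -0.0001]]
lid scene [ 0.54538357 -0.09189916] 0.081120565533638 true est [ 0.54788357 -0.08939916] rel pot a-scene [ 1.88357258e-03 -9.91640210e-05]
plane [0.00355886 0.0037997  0.12459137]
key az -2.1094756283964466 93
(array([ 0.53756869, -0.0982059 ]), 0.07872962951660156)
lid top (array([ 0.54791272, -0.08794575]), 0.08085856586694717)
```

Emit:
carry_out:
  steps:
    - [[0, 0, 0], [0.18, -0.1, 0.2], 240]
    - [[0, 0, 0], [0.18, -0.1, 0.5], 240]
    - [[0, 0, 0], [0.18, -0.1, 0.8], 240]
    - [[0, 0, 0], [0.18, -0.1, 1], 240]
    - [[0, 0, 0], [0.18, -0.1, 1.2], 240]
    - [[0, 0, 0], [0.18, -0.1, 1.3], 240]
    - [[0, 0, 0], [0.18, -0.1, 1.3], 240]
    - [[0, 0, 0], [0.18, -0.1, 1.3], 240]

```text
clock: 14.7
tcp_pos: [0.5485, -0.0899, 0.1189]
orientation: [0.0, 0.015, 1.0, 0.0]
wrist_force: [0.0, -0.0, -3.8]
finger_gap: 0.0126
grip_force: 78.9
```

```bash
python3 m.py g2
```

```text
[ 0.54848375 -0.08992205  0.11886806] [ 0.  -0.  -3.8] [[-0.9996, 0.0294, 0.0002], [0.0294, 0.9996, 0.0]]
lid scene [ 0.54258847 -0.09301661] 0.08143265545368195 true est [ 0.54508847 -0.09051661] rel pot a-scene [-0.00091153 -0.00121661]
plane [0.00331411 0.00412854 0.11136863]
key az -2.435871469758599 98
(array([ 0.53544313, -0.10054695]), 0.07850904762744904)
lid top (array([ 0.54651743, -0.08875698]), 0.08086946606636047)
```

Emit:
carry_out:
  steps:
    - [[0, 0, 0], [0, 0, 0.1], 240]
    - [[0, 0, 0], [0, 0, 0.2], 240]
    - [[0, 0, 0], [0, 0, 0.3], 240]
    - [[0, 0, 0], [0, 0, 0.4], 240]
    - [[0, 0, 0], [0, 0, 0.45], 240]
    - [[0, 0, 0], [0, 0, 0.45], 240]
    - [[0, 0, 0], [0, 0, 0.45], 240]
    - [[0, 0, 0], [0, 0, 0.45], 240]

```text
clock: 15.8
tcp_pos: [0.5488, -0.09, 0.115]
orientation: [0.001, 0.015, 1.0, -0.0]
wrist_force: [-0.3, 0.2, 6.2]
finger_gap: 0.0121
grip_force: 80.4
```

```bash
python3 m.py h
python3 - <<'E'
import cv2
im=cv2.imread('pics/h_scene.png'); t=cv2.imread('pics/h_top.png')
import numpy as np
cv2.imwrite('pics/crop5.png',np.hstack([cv2.resize(im[240:390,335:485],(400,400)),cv2.resize(t[150:290,420:560],(400,400))]))
E
```

```text
[ 0.54877162 -0.08995681  0.11499204] [-0.3  0.2  6.2] [[-0.9996, 0.0293, 0.0011], [0.0293, 0.9996, -0.0002]]
lid scene [ 0.54225814 -0.09232581] 0.08077874034643173 true est [ 0.54475814 -0.08982581] rel pot a-scene [-0.00124186 -0.00052581]
plane [-0.00718355  0.004688    0.10759672]
key az -1.8057799523257705 98
(array([ 0.53450453, -0.10161922]), 0.07847489416599274)
lid top (array([ 0.54592842, -0.08843309]), 0.08063410967588425)
```

View pics/crop5.png

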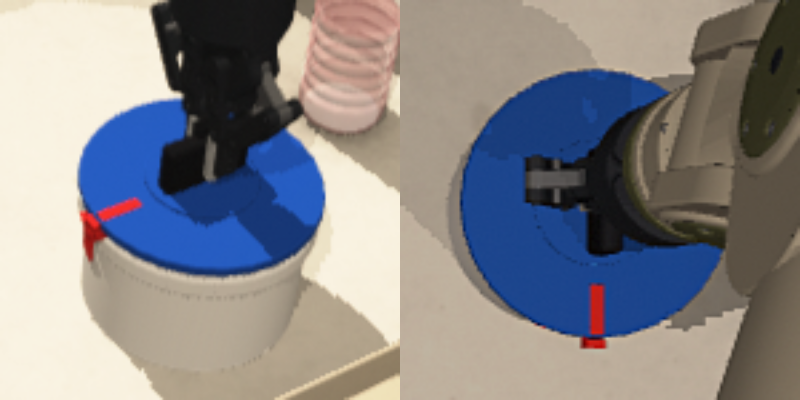

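The lid rests level on the rim, with its top at 0.1076 (0.107 expected) and the key at about 17° to one side of the notch; the contact force is about 10 N. I turn it towards the notch.

Emit:
carry_out:
  steps:
    - [[0, 0, 2], [0, 0, 0], 240]
    - [[0, 0, 5], [0, 0, 0], 240]
    - [[0, 0, 8], [0, -0.05, 0], 240]
    - [[0, 0, 11], [0, -0.1, 0], 240]
    - [[0, 0, 14], [0, -0.1, 0], 240]
    - [[0, 0, 16], [0, -0.12, 0], 240]
    - [[0, 0, 17], [0, -0.12, 0], 240]
    - [[0, 0, 17], [0, -0.12, 0], 240]

```text
clock: 16.9
tcp_pos: [0.5478, -0.0907, 0.1134]
orientation: [-0.001, 0.162, 0.987, 0.0]
wrist_force: [0.2, 0.2, -4.3]
finger_gap: 0.0129
grip_force: 78.9
```

```bash
python3 m.py i
```

```text
[ 0.5478396  -0.09071116  0.11341344] [ 0.2  0.2 -4.3] [[-0.9474, 0.3201, -0.0013], [0.3201, 0.9474, 0.001]]
lid scene [ 0.54137278 -0.09216781] 0.08097340911626816 true est [ 0.54387278 -0.08966781] rel pot a-scene [-0.00212722 -0.00036781]
plane [0.00096797 0.00498637 0.10587154]
key az -19.21992940954051 79
(array([ 0.52908468, -0.110098  ]), 0.07813975214958191)
lid top (array([ 0.54559356, -0.08784697]), 0.0805833488702774)
```

The contact force is gone and the lid has dropped about 1.7 mm, so the key is over the notch. Now I lower it.

Emit:
carry_out:
  steps:
    - [[0, 0, 0], [0, 0, 0.1], 240]
    - [[0, 0, 0], [0, 0, 0.2], 240]
    - [[0, 0, 0], [0, 0, 0.3], 240]
    - [[0, 0, 0], [0, 0, 0.4], 240]
    - [[0, 0, 0], [0, 0, 0.5], 240]
    - [[0, 0, 0], [0, 0, 0.6], 240]
    - [[0, 0, 0], [0, 0, 0.6], 240]
    - [[0, 0, 0], [0, 0, 0.6], 240]

```text
clock: 18.0
tcp_pos: [0.5483, -0.0911, 0.1089]
orientation: [0.0, 0.162, 0.987, -0.0]
wrist_force: [-3.5, 0.5, 4.7]
finger_gap: 0.0128
grip_force: 80.0
```

```bash
python3 m.py j
```

```text
[ 0.54834519 -0.09111373  0.10891213] [-3.5  0.5  4.7] [[-0.9473, 0.3204, 0.0004], [0.3204, 0.9473, -0.0001]]
lid scene [ 0.54279304 -0.09252684] 0.08058855682611465 true est [ 0.54529304 -0.09002684] rel pot a-scene [-0.00070696 -0.00072684]
plane [0.00337593 0.00363196 0.10140357]
key az -18.89174019970982 75
(array([ 0.52261513, -0.11359286]), 0.07651489228010178)
lid top (array([ 0.54625601, -0.08854155]), 0.08065250515937805)
```

Emit:
carry_out:
  steps:
    - [[0, 0, 0], [0.05, 0, 0], 240]
    - [[0, 0, 0], [0.1, 0, 0], 240]
    - [[0, 0, 0], [0.1, 0, 0.05], 240]
    - [[0, 0, 0], [0.1, 0, 0.1], 240]
    - [[0, 0, 0], [0.1, 0, 0.15], 240]
    - [[0, 0, 0], [0.1, 0, 0.15], 240]
    - [[0, 0, 0], [0.1, 0, 0.15], 240]
    - [[0, 0, 0], [0.1, 0, 0.15], 240]

```text
clock: 19.1
tcp_pos: [0.5484, -0.0911, 0.1089]
orientation: [0.002, 0.162, 0.987, -0.0]
wrist_force: [-4.2, 0.1, 14.3]
finger_gap: 0.013
grip_force: 81.8
```

```bash
python3 m.py k
```

```text
[ 0.54836131 -0.09113942  0.10887737] [-4.2  0.1 14.3] [[-0.9473, 0.3204, 0.0029], [0.3204, 0.9473, -0.001]]
lid scene [ 0.54196543 -0.09200363] 0.08102408051490784 true est [ 0.54446543 -0.08950363] rel pot a-scene [-0.00153457 -0.00020363]
plane [0.00329829 0.00386386 0.10138982]
key az -18.69416106335556 77
(array([ 0.52458358, -0.1131123 ]), 0.07607512921094894)
lid top (array([ 0.54620504, -0.0882754 ]), 0.08045977354049683)
```

The lid has stopped hard at the seating height. I'll release it and check.

Emit:
carry_out:
  steps:
    - [[0, 0, 0], [0, 0, -0.1], 240]
    - [[0, 0, 0], [0, 0, -0.15], 220]
    - [[0, 0, 0], [0, 0, -0.15], 190]
    - [[0, 0, 0], [0, 0, -0.15], 150]
    - [[0, 0, 0], [0, 0, -0.15], 130]
    - [[0, 0, 0], [0, 0, -0.15], 120]
    - [[0, 0, 0], [0, 0, -1], 120]
    - [[0, 0, 0], [0, 0, -3], 120]

```text
clock: 20.2
tcp_pos: [0.5467, -0.0906, 0.1367]
orientation: [-0.001, 0.162, 0.987, 0.0]
wrist_force: [-0.3, -0.4, -0.8]
finger_gap: 0.0454
grip_force: 0.0
```

Emit:
carry_out:
  steps:
    - [[0, 0, 0], [0, 0, -3], 120]
    - [[0, 0, 0], [0, 0, -6], 120]
    - [[0, 0, 0], [0, 0, -9], 120]
    - [[0, 0, 0], [0, 5, -9], 120]
    - [[0, 0, 0], [0, 10, -9], 120]
    - [[0, 0, 0], [0, 15, -9], 120]
    - [[0, 0, 0], [0, 20, -9], 120]
    - [[0, 0, 0], [0, 20, -9], 120]

```text
clock: 21.2
tcp_pos: [0.612, 0.102, 0.227]
orientation: [0.0, 0.16, 0.987, 0.0]
wrist_force: [-0.7, 0.5, -0.5]
finger_gap: 0.0457
grip_force: 0.0
```

Run:
```python
from h import *
o=look('l')
for n in('scene','top'):
    im,d,P=o[n]; H,S,V=hsvm(im); c,r=lidc(im,P,(.546,-.09),.101); print(n,c,r)
    m=(H>100)&(H<125)&(S>150)&(abs(P[...,2]-.101)<.01)&(np.hypot(*(P[...,:2]-c).transpose(2,0,1))<.085)
    p=P[m]; A=np.c_[p[:,:2]-c,np.ones(len(p))]; print('plane',np.linalg.lstsq(A,p[:,2],rcond=None)[0],m.sum())
    im0=cv2.imread(f'pics/a_{n}.png')[...,::-1].copy(); P0=cloud(n,np.load(f'pics/a_{n}.npy')); H,S,V=hsvm(im0); c,r=lidc(im0,P0,(.488,.161),.02)
    m=(H>100)&(H<125)&(S>150)&(abs(P0[...,2]-.02)<.01)&(np.hypot(*(P0[...,:2]-c).transpose(2,0,1))<.085); p=P0[m]; A=np.c_[p[:,:2]-c,np.ones(len(p))]; print('plane at start',np.linalg.lstsq(A,p[:,2],rcond=None)[0])
cv2.imwrite('pics/crop6.png',np.hstack([cv2.resize(o['scene'][0][240:390,335:485],(400,400)),cv2.resize(o['top'][0][150:290,420:560],(400,400))])[...,::-1])
```

```text
scene [ 0.54185605 -0.09176738] 0.08137161284685135
plane [0.00174566 0.00253084 0.10139425] 3921
plane at start [0.00278666 0.0042486  0.02149438]
top [ 0.54929119 -0.11385129] 0.07512354850769043
plane [-0.00416033  0.01920965  0.10043421] 2300
plane at start [0.00285394 0.00096473 0.02022521]
```

View pics/crop6.png

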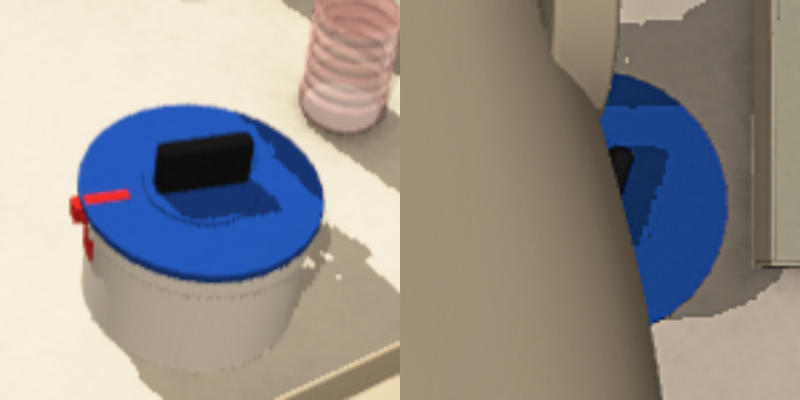

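The lid is seated. Its height in the scene view rose 79.9 mm from lying on the worktop (80 mm expected), its tilt is within the camera bias, and the key is over the red stripe. The robot is clear.

```bash
python3 -c "
from workcell import env
print(env.hand_in())"
```

```text
the job is handed in; nothing more can be done
None
```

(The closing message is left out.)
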